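Turn the heating mantle's regulator up to the 70 line

ROBOT

A 6-joint arm with a two-finger parallel gripper is mounted at the origin on the work surface. World frame = base frame: x ahead of the robot, y to its left, z up, the work surface at z = 0. Lengths are in mm, angles in rad, forces in N, time in s.
With the tool pointing down it reaches from about 350 to 975 mm from the base axis. Payload 7.1 kg.
Tool frame: the origin (TCP) lies midway between the tips of the shut fingers; the grasp point (between the pads) lies 19 mm behind it; z points along the fingers, x is the direction in which the jaws open and shut, and the axes are right-handed (so a half turn about z gives the same grasp; the last joint's range is limited). The gripper opens to 88 mm and grips with 3 to 60 N. Pads are 20 mm wide; open, the fingers measure 115 mm over their backs; the gripper's body (75 mm by 178 mm) begins 61 mm behind the grasp point.
Start: joints at [1.155, 0.423, 1.63, -0, 1.089, -0.019], TCP at [241.511, 576.435, 222.675] pointing down, gripper open.
Joint ranges: [-3, 3], [-0.9, 2.11], [0.09, 2.58], [-1.31, 4.45], [0.11, 2.69], [-2.54, 2.54]. Speed limits (rad/s): [2.39, 2.39, 3.01, 3.14, 3.14, 3.14].

INTERFACE

Orientations are given as a unit quaternion [w, x, y, z].
In Python, from station import env, grab_frame, camera_model, hand_in gives the robot as it stands. The module is installed in compiled form; this text tells all that it offers.
- The arm moves only by the tool send_rows, never from a script. Its argument "moves" is a list of rows, each an object with "twist": the turn, a rotation vector about the tool's x, y, z in rad, a list of three; "linear": the shift along the tool's x, y, z in cm, a list of three; "grip": the finger opening in cm, from 0 to 8.78. A call has exactly 10 rows; each row shifts and turns the commanded pose from where the row before left it, along the tool's axes as they then stand; what a row does not reach is not made up. A row lasts 1/10 s, in which the tool goes at most 50 mm and 8.59 degrees, less where a joint would pass 70% of its speed; a pose out of reach is approached as far as the arm can. A call with a gripper value outside its range is refused whole. The fingers move at their own pace and stop on an object; "newtons" is the grip in N (left out, the last holds). Time passes only in rows, so rows that do not move let the fingers close, or fill a call up. It gives the time, the measured TCP pose, the force and the opening at its end, in the units of the state.
- env.read_state(): the state, without advancing time (a new reading comes with each control period).
- grab_frame(name): name is "side" or "top" or "wrist"; returns the picture (384x512x3 uint8, blue, green, red); there is no depth.
- camera_model(name): a dict with "mtx" (3x3 intrinsics, pixels), "extrinsics" (4x4, takes a point from camera to world coordinates). Camera axes: x right, y down, z forward; pixel columns grow to the right and rows downward; lengths in mm; the calibration is good to about 2 mm. A picture is of the moment at which its call begins: read the wrist's pose just before it. camera_model takes no time and is no camera call; for the wrist camera it gives the pose at the moment of the call.
- hand_in(): hands the job in, once; it reports no verdict.
The state is a dict: "clock": time; "joints": joint angles; "dq": joint speeds; "joint_torque": joint torques, N m; "ee_pos": TCP position; "tool_rot": TCP orientation; "contact_force": force on the tool from outside, world axes, zero at the start; "torque": the same for the moment, N m; "gripper_width": finger opening in mm.
Only numpy, scipy, OpenCV 4.12 (cv2) and the standard library are available. Lean on these libraries where they do the work, as an engineer would, in place of code of your own. Each camera call takes 0.05 s, during which the arm holds its last target. There are 200 camera calls.

TASK

The flask in the heating mantle needs more heat: with a fingertip, push the arms of the power regulator's dial round clockwise until its white index mark lines up with the 70 line of the scale, which is the seventh long line clockwise after the thick zero line. Ease it up gently without gripping it, do not let the index run past the next short line (75) at any time, and leave it standing at 70. Leave the mantle and the glassware around it alone.

Things in the scene. Friction and masses are not known exactly. Their poses are not given: they have to be found in the camera images.
- regulator: grey bench power regulator, fixed; origin on the bench under the dial's axis, z up, -x to its front panel (meter, switch), +y left for one who faces the panel. Case x -90 to 116, y -88 to 88 mm, top 133 mm above the bench; carrying handle 103 mm behind the axis, 153 mm high; white socket strip 55 x 240 x 40 mm behind, centre x 205, y -30 mm
- dial (a joint): dial angle in rad: 0 with the index on the zero line, growing clockwise seen from above, 0.05236 (3 degrees) a unit: 3.665 on the 70 line, 3.927 on 75; stops at 0 and 5.236 (100). It starts between 2 and 40. It turns stiffly (0.15 N m, some 4 N at an arm) and stays where it is left
- dial_centre (a point): centre of the top of the dial's hub, on its vertical axis, 170 mm above the bench. Dial: black skirt disc 112 mm across, top 142 mm above the bench; on it a charcoal hub 36 mm across and three arms 120 degrees apart, 14 mm wide (round end 18 mm), reaching 53 mm from the axis, 142 to 167 mm above the bench. The gaps between the arms are free for a fingertip
- index (a point): outer end of the white index line, on the edge of the dial's skirt, 56 mm from the axis, 142 mm above the bench; it turns with the dial. The line is 2.4 mm wide and runs along the top and down the end of one of the three arms, so that arm points straight at it
- line_70 (a point): where the index stands when lined up with the 70 line: 56 mm from the axis, 142 mm above the bench. Black lines on an aluminium plate 164 mm across, from 58 mm outward: thick 0 (4.5 mm), long (19 mm) every 10, short (10 mm) every 5. In the regulator's frame line v lies at 150 - 3 v degrees counter-clockwise from +x (70 at -60)
- mantle: aluminium heating mantle 152 mm across and 95 mm high with a stoppered round glass flask in it, 219 mm high in all, fixed, some 245 mm to the left of the dial's axis; origin on the bench under its middle
- conical_flask: stoppered glass conical flask, 84 mm across at the foot, 155 mm high, 0.16 kg, loose; origin under its middle
- jar: clear plastic sample jar with a white lid, 68 mm across, 85 mm high, 0.15 kg, loose; origin under its middle
- amber_bottle: amber glass bottle with a black cap, 68 mm across, 150 mm high, 0.3 kg, loose; origin under its middle

How it is judged:
By the outcome, as a careful person would: the job done as asked, in the order asked, and still so for the second after the job is handed in, with the robot touching nothing.
It also fails if it takes over 42 s, if anything falls off the work surface, if the arm or the gripper's body presses on something with over 40 N, if the wrist force passes 120 N, or if a joint passes its speed limit or range.

## Working session

There is one attempt and no reset: what is moved stays moved. The work goes in short steps, Python scripts to look and compute and a tool call to move; the robot and the scene stay as the last step left them, time stands still between calls to the robot, and variables do not carry over. Pictures are saved under pics/ and viewed, about 8 in all and at most 12, crops included, and the job is handed in when it is done.

Besides the shell and the picture viewer there is one more tool, called after "Emit:" as name([rows], argument=value, ...), one row to a line, values as JSON. send_rows: Moves the arm, as the interface text tells. Its arguments: {"type":"object","properties":{"moves":{"type":"array","items":{"type":"object","properties":{"twist":{"type":"array","items":{"type":"number"}},"linear":{"type":"array","items":{"type":"number"}},"grip":{"type":"number"}}}},"newtons":{"type":"number"}},"required":["moves"]}

```bash
mkdir -p pics
cat > h.py <<'E'
import numpy as np, cv2
from station import env, grab_frame, camera_model, hand_in
def ray(cm,u,v):
    K=np.array(cm["mtx"]);E=np.array(cm["extrinsics"])
    d=E[:3,:3]@np.linalg.solve(K,[u,v,1.]);return E[:3,3],d
def onz(cm,u,v,z):
    o,d=ray(cm,u,v);return o+d*(z-o[2])/d[2]
def proj(cm,p):
    K=np.array(cm["mtx"]);E=np.array(cm["extrinsics"])
    q=K@(E[:3,:3].T@(np.array(p)-E[:3,3]));return q[:2]/q[2]
E
python3 - <<'E'
from h import *
s=env.read_state();print(s)
for n in("top","side"):
    f=grab_frame(n);cv2.imwrite(f"pics/{n}0.png",f);print(n,np.round(camera_model(n)["extrinsics"],3).tolist(),np.round(camera_model(n)["mtx"],1).tolist())
E
```

```text
{'clock': 0.0, 'joints': array([ 1.15503097e+00,  4.23844590e-01,  1.63069527e+00, -5.17082571e-06,
        1.08859272e+00, -1.90273707e-02]), 'dq': array([-0.00043804, -0.0003908 , -0.00094371,  0.00106907,  0.00033046,
        0.00047306]), 'joint_torque': array([-9.91742090e-04, -5.44613421e+01, -2.73668468e+01,  6.44577853e-02,
        2.27123313e-02, -1.18334233e-04]), 'ee_pos': array([241.27413674, 575.94356325, 221.89728799]), 'tool_rot': array([ 4.16129269e-04,  8.32588952e-01,  5.53890823e-01, -6.47827514e-04]), 'contact_force': array([-0.51353282,  0.98235139,  0.0401379 ]), 'torque': array([0.06542497, 0.03983451, 0.02351101]), 'gripper_width': 87.84766728570563}
top [[0.078, -0.971, 0.227, 369.449], [-0.997, -0.075, 0.022, 47.235], [-0.004, -0.228, -0.974, 1063.421], [0.0, 0.0, 0.0, 1.0]] [[378.1, 0.0, 251.6], [0.0, 378.1, 182.0], [0.0, 0.0, 1.0]]
side [[-0.895, -0.272, 0.353, 309.319], [-0.445, 0.567, -0.693, 578.259], [-0.012, -0.778, -0.628, 594.868], [0.0, 0.0, 0.0, 1.0]] [[361.5, 0.0, 255.8], [0.0, 361.5, 187.8], [0.0, 0.0, 1.0]]
```

View pics/top0.png

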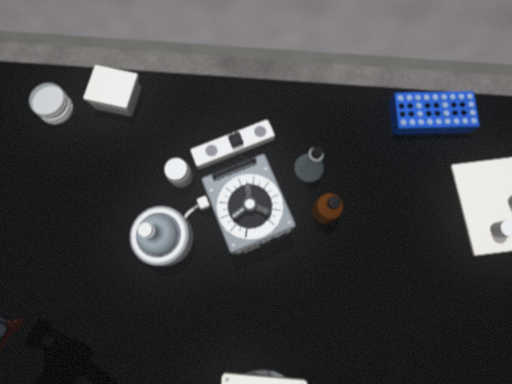

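View pics/side0.png

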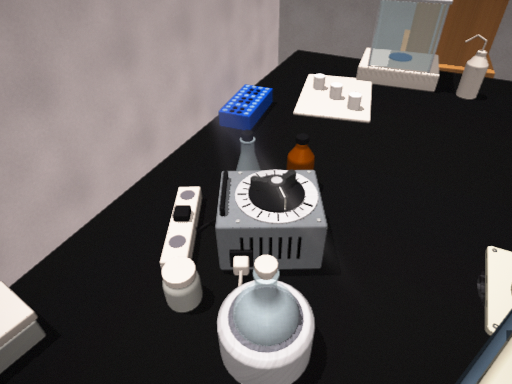

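The top view shows the regulator with its dial at about (249,207), the mantle at (162,235), jar (178,172), conical flask (310,168) and amber bottle (328,208). The side view shows the dial at about (277,193), with the index line visible near (284,198).

Run:
```python
from h import *
t=cv2.imread("pics/top0.png");s=cv2.imread("pics/side0.png")
ct=camera_model("top");cs=camera_model("side")
for n,i,cm,(u,v) in(("top",t,ct,(249,207)),("side",s,cs,(277,195))):
    g=cv2.cvtColor(i,cv2.COLOR_BGR2GRAY)
    m=np.uint8(g>190)*255
    k=np.zeros_like(m);r=(38,38) if n=="top" else (46,30);cv2.ellipse(k,(u,v),r,0,0,360,255,-1)
    m&=k
    p=cv2.findNonZero(m);h=cv2.convexHull(p);e=cv2.fitEllipse(h);print(n,e)
    print(onz(cm,*e[0],134))
a=cv2.resize(t[160:255,195:305],None,fx=5,fy=5,interpolation=cv2.INTER_CUBIC)[:, :400+150]
b=cv2.resize(s[160:230,225:330],None,fx=7,fy=7,interpolation=cv2.INTER_CUBIC)
cv2.imwrite("pics/ct.png",a);cv2.imwrite("pics/cs.png",b)
```

```text
top ((249.37229919433594, 206.11093139648438), (66.20122528076172, 66.8487777709961), 101.6013412475586)
[524.2817327  69.0052379 134.       ]
side ((276.02825927734375, 195.60113525390625), (53.38234329223633, 83.55803680419922), 91.48564147949219)
[521.02074472  74.70806849 134.        ]
```

View pics/ct.png

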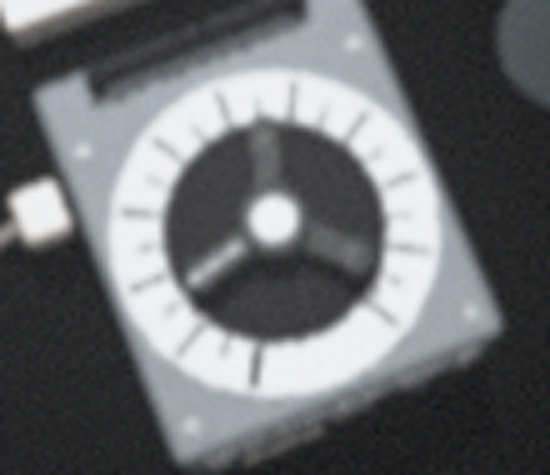

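View pics/cs.png

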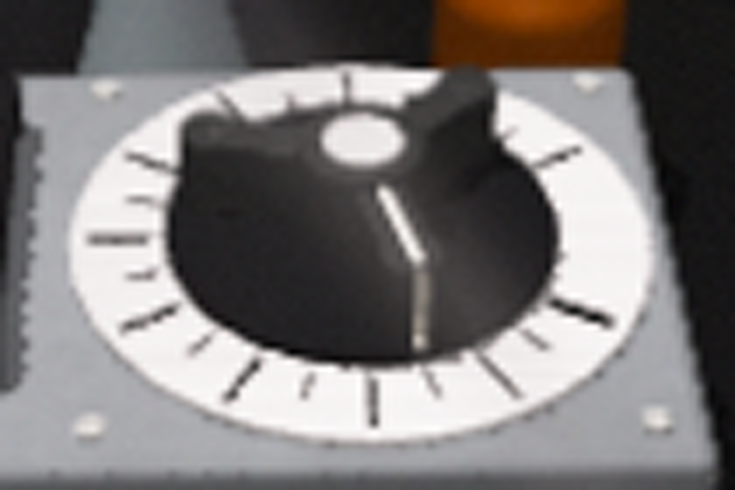

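The top crop shows the thick 0 at (257,367), with 10 at (187,340) and 20 at (145,285), and the index arm pointing at about (192,283). The side crop shows the index end at (420,348), close to 15–17. The ellipse centres carry perspective bias, so I'll fit circles on the plane instead.

```bash
cat >> h.py <<'E'
def plate(n,i,cm,u,v,r,th=190,z=134):
    g=cv2.cvtColor(i,cv2.COLOR_BGR2GRAY)
    k=np.zeros_like(g);cv2.ellipse(k,(u,v),r,0,0,360,255,-1)
    h=cv2.convexHull(cv2.findNonZero(np.uint8(g>th)*255&k))[:,0].astype(float)
    P=np.array([onz(cm,*q,z)[:2] for q in h])
    (c,ax,_)=cv2.fitEllipse(P.astype(np.float32));return np.array(c),ax,g
def polar(g,cm,c,r,z,n=720):
    a=np.arange(n)*2*np.pi/n
    uv=np.array([proj(cm,[c[0]+r*np.cos(t),c[1]+r*np.sin(t),z]) for t in a],np.float32)
    return np.degrees(a),cv2.remap(g,uv[None,:,0],uv[None,:,1],cv2.INTER_CUBIC)[0].astype(float)
def yaw(g,cm,c,z=134):
    # fit plate phase: 10-unit lines every 30 deg -> phase; zero line lies at 150+yaw
    a,p=polar(g,cm,c,73,z);q=np.clip(200-p,0,None)
    ph=np.degrees(np.angle((q*np.exp(1j*np.radians(a*12))).sum()))/12
    return ph,a,q
E
python3 - <<'E'
from h import *
for n,u,v,r,hub in(("top",249,207,(38,38),(249.6,203.6)),("side",277,195,(46,30),(276.7,179.9))):
    i=cv2.imread(f"pics/{n}0.png");cm=camera_model(n)
    c,ax,g=plate(n,i,cm,u,v,r);ph,a,q=yaw(g,cm,c)
    print(n,c,ax,"hub",onz(cm,*hub,170),"phase30",ph)
    pk=[(a[j],int(q[j])) for j in range(720) if q[j]>30 and q[j]==q[np.arange(j-6,j+7)%720].max()];print(pk)
    if n=="side":
        e=onz(cm,225+420/7,160+348/7,142);w=onz(cm,225+383/7,160+190/7,167);w2=onz(cm,225+420/7,160+262/7,167)
    else:
        e=onz(cm,195+192/5,160+284/5,167);w=onz(cm,195+238/5,160+244/5,167);w2=e
    for x in(e,w,w2):
        print(x,np.degrees(np.arctan2(*(x[:2]-c)[::-1])),np.hypot(*(x[:2]-c)))
E
```

```text
top [525.95709229  69.17803955] (165.93113708496094, 167.09130859375) hub [524.3921512   68.09970757 170.        ] phase30 -2.8499066819588834
[(np.float64(177.0), 59)]
[490.14478239 104.15761702 167.        ] 135.67394520256002 50.06088672446837
[511.03683641  83.89069557 167.        ] 135.40139156752898 20.95414714920688
[490.14478239 104.15761702 167.        ] 135.67394520256002 50.06088672446837
side [524.315979    68.18634796] (164.2877197265625, 165.6585693359375) hub [522.27959873  70.78601696 170.        ] phase30 -1.4741644627740953
[(np.float64(27.0), 76), (np.float64(56.5), 99), (np.float64(87.0), 106), (np.float64(117.0), 86), (np.float64(147.00000000000003), 65), (np.float64(177.0), 178), (np.float64(237.00000000000003), 64), (np.float64(263.0), 172), (np.float64(272.0), 139), (np.float64(274.0), 139), (np.float64(274.5), 139), (np.float64(297.0), 73), (np.float64(327.0), 66), (np.float64(336.5), 117), (np.float64(336.99999999999994), 117), (np.float64(356.00000000000006), 73)]
[485.95002801 113.28184904 142.        ] 130.39017745755012 59.20768879831124
[509.63120868  85.17403096 167.        ] 130.84132667911712 22.45492937312393
[489.05921674 108.41491737 167.        ] 131.2316823366559 53.491841265027794
```

The two views agree: dial centre is at about (524.3, 69.1), the zero line is at 177° world (regulator yaw 27°), and the index is at about 132°, roughly 15 units. Line 70 is therefore at -33°. I'll push the arm at about 252° with the shut fingertips, turning the tool with the dial. First I lift clear of the flask and travel over.

Emit:
send_rows([
  {"linear":[0,0,-4.5],"twist":[0,0,0],"grip":0},
  {"linear":[0,0,-4.5],"twist":[0,0,0],"grip":0},
  {"linear":[-2.8,3.5,0],"twist":[0,0,0],"grip":0},
  {"linear":[-2.8,3.5,0],"twist":[0,0,0],"grip":0},
  {"linear":[-2.8,3.5,0],"twist":[0,0,0],"grip":0},
  {"linear":[-2.8,3.5,0],"twist":[0,0,0],"grip":0},
  {"linear":[-2.8,3.5,0],"twist":[0,0,0],"grip":0},
  {"linear":[-2.8,3.5,0],"twist":[0,0,0],"grip":0},
  {"linear":[-2.8,3.5,0],"twist":[0,0,0],"grip":0},
  {"linear":[-2.8,3.5,0],"twist":[0,0,0],"grip":0},
], newtons=30)

```text
clock: 1.1
ee_pos: [413.5, 259.8, 312.5]
tool_rot: [0.0, 0.833, 0.554, -0.0]
contact_force: [0.4, 0.5, 0.7]
gripper_width: 11.5
```

Emit:
send_rows([
  {"linear":[-2.8,3.5,0],"twist":[0,0,0],"grip":0},
  {"linear":[-2.8,3.5,0],"twist":[0,0,0],"grip":0},
  {"linear":[-2.8,3.5,0],"twist":[0,0,0],"grip":0},
  {"linear":[-2.8,3.5,0],"twist":[0,0,0],"grip":0},
  {"linear":[-2.8,3.5,0],"twist":[0,0,0],"grip":0},
  {"linear":[-2.8,3.5,0],"twist":[0,0,0],"grip":0},
  {"linear":[0,0,0],"twist":[0,0,-0.08],"grip":0},
  {"linear":[0,0,0],"twist":[0,0,0],"grip":0},
  {"linear":[0,0,0],"twist":[0,0,0],"grip":0},
  {"linear":[0,0,0],"twist":[0,0,0],"grip":0},
])

```text
clock: 2.1
ee_pos: [541.5, 26.3, 312.6]
tool_rot: [-0.0, 0.81, 0.587, -0.0]
contact_force: [-0.4, 0.8, -0.3]
gripper_width: 0.7
```

```bash
cat >> h.py <<'E'
from scipy.spatial.transform import Rotation as R
def tool():
    s=env.read_state();w,x,y,z=s["tool_rot"];M=R.from_quat([x,y,z,w]).as_matrix()
    print("t",round(s["clock"],2),"tcp",np.round(s["ee_pos"],1),"yaw",np.round(np.degrees(np.arctan2(M[1,0],M[0,0])),2),"z",np.round(M[:,2],4),"F",np.round(s["contact_force"],1),"w",round(s["gripper_width"],1))
    return s,M
E
python3 - <<'E'
from h import *
s,M=tool();print(s["joints"])
cm=camera_model("wrist");f=grab_frame("wrist");cv2.imwrite("pics/w1.png",f);np.savez("w1.npz",**{k:np.array(cm[k]) for k in("mtx","extrinsics")})
print(np.round(cm["extrinsics"],3),cm["mtx"][0][0], proj(cm,[524.3,69.1,170]),proj(cm,[524.3,69.1,134]))
E
```

```text
t 2.1 tcp [541.5  26.3 312.6] yaw 71.83 z [-4.e-04  1.e-04 -1.e+00] F [-0.4  0.8 -0.3] w 0.7
[ 2.64471374e-02  2.04868044e-01  1.72159180e+00  1.11190557e-04
  1.21551496e+00 -1.22734468e+00]
[[ 3.11000e-01  9.22000e-01  2.32000e-01  4.78301e+02]
 [ 9.51000e-01 -3.01000e-01 -7.60000e-02  4.67540e+01]
 [ 0.00000e+00  2.44000e-01 -9.70000e-01  4.74487e+02]
 [ 0.00000e+00  0.00000e+00  0.00000e+00  1.00000e+00]] 328.80953594075936 [299.27871699 149.58085349] [295.32689377 145.3616213 ]
```

View pics/w1.png

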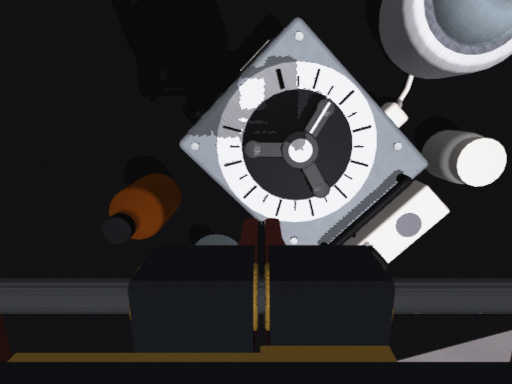

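The wrist view shows the hub at (301,150) against a predicted (299,150). The index arm points to the upper right (326,105), and the arm to push points left (255,150). I'll measure from here.

```bash
cat >> h.py <<'E'
def wristmeas(f,cm,c0):
    g=cv2.cvtColor(f,cv2.COLOR_BGR2GRAY)
    u,v=proj(cm,[*c0,170]);m=np.uint8(g>150);k=np.zeros_like(g);cv2.circle(k,(int(u),int(v)),20,1,-1)
    n,l,st,ce=cv2.connectedComponentsWithStats(m&k)
    j=[i for i in range(1,n)];j=min(j,key=lambda i:np.hypot(*(ce[i]-[u,v])))
    hub=onz(cm,*ce[j],170)[:2];print("hub",hub,"area",st[j,4])
    for c in (np.array(c0),hub):
        for z,lo in((134,73),):
            a,p=polar(g,cm,c,lo,z,1440);bg=cv2.blur(cv2.copyMakeBorder(p[None],0,0,60,60,cv2.BORDER_WRAP),(121,1))[0,60:-60]
            q=np.clip(0.85*bg-p,0,None)
            ks=[j for j in range(1440) if q[j]>8 and q[j]==q[np.arange(j-14,j+15)%1440].max()]
            print("lines",[(float(a[j]),int(q[j])) for j in ks])
        for r,z in((30,167),(38,167),(44,167)):
            a,p=polar(g,cm,c,r,z,1440);j=int(p.argmax());s=(np.arange(j-12,j+13))
            w=np.clip(p[s%1440]-p.max()*.5,0,None);print("index r",r,"ang",round(float((s*w).sum()/w.sum()/4),2),"peak",p.max())
E
python3 - <<'E'
from h import *
f=cv2.imread("pics/w1.png");cm=dict(np.load("w1.npz"))
wristmeas(f,cm,(524.3,69.1))
E
```

```text
hub [525.31479679  69.76162204] area 451
lines [(27.0, 154), (56.74999999999999, 146), (86.5, 172), (116.25, 176), (146.25, 178), (175.5, 131), (237.25, 140), (267.5, 171), (297.75, 154), (327.5, 141), (357.50000000000006, 156)]
index r 30 ang 129.61 peak 247.0
index r 38 ang 129.79 peak 244.0
index r 44 ang 130.22 peak 249.0
lines [(27.249999999999996, 175), (57.0, 169), (87.25, 176), (117.0, 176), (147.00000000000003, 161), (176.25, 134), (236.74999999999997, 141), (266.75, 169), (296.75, 152), (326.75, 151), (357.0, 169)]
index r 30 ang 131.93 peak 245.0
index r 38 ang 131.64 peak 244.0
index r 44 ang 131.78 peak 248.0
```

Everything agrees on the hub at (525.3, 69.8), with lines at 27+30k° (70 at 327°) and the index at 131.7°, so about 15.1. The gap position is good, so I descend beside the arm.

Emit:
send_rows([
  {"linear":[0,0,3],"twist":[0,0,0],"grip":0},
  {"linear":[0,0,3],"twist":[0,0,0],"grip":0},
  {"linear":[0,0,3],"twist":[0,0,0],"grip":0},
  {"linear":[0,0,2],"twist":[0,0,0],"grip":0},
  {"linear":[0,0,2],"twist":[0,0,0],"grip":0},
  {"linear":[0,0,1.3],"twist":[0,0,0],"grip":0},
  {"linear":[0,0,1],"twist":[0,0,0],"grip":0},
  {"linear":[0,0,1],"twist":[0,0,0],"grip":0},
  {"linear":[0,0,0],"twist":[0,0,0],"grip":0},
  {"linear":[0,0,0],"twist":[0,0,0],"grip":0},
])

```text
clock: 3.15
ee_pos: [542.2, 25.6, 150.0]
tool_rot: [0.0, 0.81, 0.587, 0.0]
contact_force: [0.6, 0.7, 0.8]
gripper_width: 0.3
```

Emit:
send_rows([
  {"linear":[0,-0.2,0],"twist":[0,0,0],"grip":0},
  {"linear":[0,-0.2,0],"twist":[0,0,0],"grip":0},
  {"linear":[0,-0.2,0],"twist":[0,0,0],"grip":0},
  {"linear":[0,-0.2,0],"twist":[0,0,0],"grip":0},
  {"linear":[0,-0.1,0],"twist":[0,0,0],"grip":0},
  {"linear":[0,-0.1,0],"twist":[0,0,0],"grip":0},
  {"linear":[0,-0.1,0],"twist":[0,0,0],"grip":0},
  {"linear":[0,0,0],"twist":[0,0,0],"grip":0},
  {"linear":[0,0,0],"twist":[0,0,0],"grip":0},
  {"linear":[0,0,0],"twist":[0,0,0],"grip":0},
])

```text
clock: 4.15
ee_pos: [531.9, 28.8, 149.8]
tool_rot: [0.0, 0.81, 0.587, 0.0]
contact_force: [3.2, -3.3, -0.3]
gripper_width: 0.5
```

There is light contact (about 4 N along the arm's normal). Now I turn with the dial, one unit per row.

Emit:
send_rows([
  {"linear":[-0.095,-0.195,0],"twist":[0,0,0.0524],"grip":0},
  {"linear":[-0.095,-0.195,0],"twist":[0,0,0.0524],"grip":0},
  {"linear":[-0.095,-0.195,0],"twist":[0,0,0.0524],"grip":0},
  {"linear":[-0.095,-0.195,0],"twist":[0,0,0.0524],"grip":0},
  {"linear":[-0.095,-0.195,0],"twist":[0,0,0.0524],"grip":0},
  {"linear":[-0.095,-0.195,0],"twist":[0,0,0.0524],"grip":0},
  {"linear":[-0.095,-0.195,0],"twist":[0,0,0.0524],"grip":0},
  {"linear":[-0.095,-0.195,0],"twist":[0,0,0.0524],"grip":0},
  {"linear":[-0.095,-0.195,0],"twist":[0,0,0.0524],"grip":0},
  {"linear":[-0.095,-0.195,0],"twist":[0,0,0.0524],"grip":0},
])

```text
clock: 5.15
ee_pos: [510.3, 31.0, 149.8]
tool_rot: [0.0, 0.935, 0.356, 0.0]
contact_force: [3.2, -1.7, -0.9]
gripper_width: 0.8
```

```bash
cat >> h.py <<'E'
def rel(C=(525.3,69.8)):
    s,M=tool();d=M.T@np.r_[s["ee_pos"][:2]-C,0];print("rel tool",np.round(d[:2],1),"r",round(float(np.hypot(*d[:2])),1),"dialframe yaw implies arm at",)
E
python3 - <<'E'
from h import *
rel()
f=grab_frame("wrist");cm=camera_model("wrist");cv2.imwrite("pics/w2.png",f);wristmeas(f,cm,(525.3,69.8))
E
```

```text
t 5.15 tcp [510.3  31.  149.8] yaw 41.7 z [ 4.e-04 -1.e-04 -1.e+00] F [ 3.2 -1.7 -0.9] w 0.8
rel tool [-37.  19.] r 41.6 dialframe yaw implies arm at
hub [527.02512941  72.16984214] area 602
lines [(26.5, 191), (56.25, 184), (86.75, 179), (116.25, 182), (146.5, 182), (177.75, 166), (194.99999999999997, 11), (236.74999999999997, 95), (246.00000000000003, 52), (266.49999999999994, 11), (272.75, 10), (286.5, 12), (290.75, 11), (357.75, 110)]
index r 30 ang 100.69 peak 190.0
index r 38 ang 100.6 peak 245.0
index r 44 ang 356.01 peak 252.0
lines [(25.499999999999996, 193), (56.74999999999999, 189), (87.75, 183), (118.74999999999999, 182), (148.74999999999997, 182), (177.5, 167), (199.0, 9), (236.74999999999997, 95), (246.50000000000003, 50), (266.49999999999994, 14), (272.0, 10), (283.5, 12), (288.0, 11), (357.0, 118)]
index r 30 ang 104.61 peak 190.0
index r 38 ang 30.85 peak 252.0
index r 44 ang 103.27 peak 248.0
```

The tool holds its place relative to the dial exactly, and the index is at about 101° (25 units), so it turns with the tool. I go on 40 more units to about 65.

Emit:
send_rows([
  {"linear":[-0.095,-0.195,0],"twist":[0,0,0.0524],"grip":0},
  {"linear":[-0.095,-0.195,0],"twist":[0,0,0.0524],"grip":0},
  {"linear":[-0.095,-0.195,0],"twist":[0,0,0.0524],"grip":0},
  {"linear":[-0.095,-0.195,0],"twist":[0,0,0.0524],"grip":0},
  {"linear":[-0.095,-0.195,0],"twist":[0,0,0.0524],"grip":0},
  {"linear":[-0.095,-0.195,0],"twist":[0,0,0.0524],"grip":0},
  {"linear":[-0.095,-0.195,0],"twist":[0,0,0.0524],"grip":0},
  {"linear":[-0.095,-0.195,0],"twist":[0,0,0.0524],"grip":0},
  {"linear":[-0.095,-0.195,0],"twist":[0,0,0.0524],"grip":0},
  {"linear":[-0.095,-0.195,0],"twist":[0,0,0.0524],"grip":0},
])

```text
clock: 6.2
ee_pos: [492.9, 43.5, 149.8]
tool_rot: [0.0, 0.995, 0.102, 0.0]
contact_force: [3.1, -2.4, -1.0]
gripper_width: 0.1
```

Emit:
send_rows([
  {"linear":[-0.095,-0.195,0],"twist":[0,0,0.0524],"grip":0},
  {"linear":[-0.095,-0.195,0],"twist":[0,0,0.0524],"grip":0},
  {"linear":[-0.095,-0.195,0],"twist":[0,0,0.0524],"grip":0},
  {"linear":[-0.095,-0.195,0],"twist":[0,0,0.0524],"grip":0},
  {"linear":[-0.095,-0.195,0],"twist":[0,0,0.0524],"grip":0},
  {"linear":[-0.095,-0.195,0],"twist":[0,0,0.0524],"grip":0},
  {"linear":[-0.095,-0.195,0],"twist":[0,0,0.0524],"grip":0},
  {"linear":[-0.095,-0.195,0],"twist":[0,0,0.0524],"grip":0},
  {"linear":[-0.095,-0.195,0],"twist":[0,0,0.0524],"grip":0},
  {"linear":[-0.095,-0.195,0],"twist":[0,0,0.0524],"grip":0},
])

```text
clock: 7.2
ee_pos: [483.7, 62.9, 149.7]
tool_rot: [0.0, 0.987, -0.159, -0.0]
contact_force: [1.6, -3.1, 0.7]
gripper_width: 0.5
```

Emit:
send_rows([
  {"linear":[-0.095,-0.195,0],"twist":[0,0,0.0524],"grip":0},
  {"linear":[-0.095,-0.195,0],"twist":[0,0,0.0524],"grip":0},
  {"linear":[-0.095,-0.195,0],"twist":[0,0,0.0524],"grip":0},
  {"linear":[-0.095,-0.195,0],"twist":[0,0,0.0524],"grip":0},
  {"linear":[-0.095,-0.195,0],"twist":[0,0,0.0524],"grip":0},
  {"linear":[-0.095,-0.195,0],"twist":[0,0,0.0524],"grip":0},
  {"linear":[-0.095,-0.195,0],"twist":[0,0,0.0524],"grip":0},
  {"linear":[-0.095,-0.195,0],"twist":[0,0,0.0524],"grip":0},
  {"linear":[-0.095,-0.195,0],"twist":[0,0,0.0524],"grip":0},
  {"linear":[-0.095,-0.195,0],"twist":[0,0,0.0524],"grip":0},
])

```text
clock: 8.2
ee_pos: [484.9, 84.2, 149.5]
tool_rot: [0.001, 0.912, -0.409, -0.001]
contact_force: [-1.3, -3.8, 2.3]
gripper_width: 0.6
```

Run:
```python
from h import *
rel();print(env.read_state()["joints"])
f=grab_frame("wrist");cm=camera_model("wrist");cv2.imwrite("pics/w3.png",f);wristmeas(f,cm,(525.3,69.8))
```

```text
t 8.2 tcp [484.9  84.2 149.5] yaw -48.3 z [-2.8e-03 -7.0e-04 -1.0e+00] F [-1.3 -3.8  2.3] w 0.6
rel tool [-37.6  20.6] r 42.9 dialframe yaw implies arm at
[ 1.47902764e-01  3.38912359e-01  1.97236292e+00 -3.66758377e-04
  8.33153995e-01  9.91220177e-01]
hub [525.27328402  69.97466353] area 1257
lines [(26.0, 179), (56.5, 168), (86.5, 179), (117.24999999999999, 189), (147.25, 135), (157.5, 61), (178.00000000000003, 22), (185.25, 19), (195.75, 21), (266.49999999999994, 111), (296.0, 187), (326.25, 188), (355.75, 182)]
index r 30 ang 11.51 peak 247.0
index r 38 ang 11.4 peak 248.0
index r 44 ang 11.46 peak 248.0
lines [(26.0, 180), (56.25, 166), (86.5, 184), (117.24999999999999, 188), (147.5, 135), (157.75, 63), (178.25, 21), (185.5, 20), (195.75, 21), (266.49999999999994, 111), (296.0, 185), (326.0, 188), (355.5, 184)]
index r 30 ang 11.21 peak 247.0
index r 38 ang 11.13 peak 248.0
index r 44 ang 11.23 peak 248.0
```

The index is at 11.4° (about 55), 45° short of line 70. I do ten more units, then a settled look.

Emit:
send_rows([
  {"linear":[-0.095,-0.195,0],"twist":[0,0,0.0524],"grip":0},
  {"linear":[-0.095,-0.195,0],"twist":[0,0,0.0524],"grip":0},
  {"linear":[-0.095,-0.195,0],"twist":[0,0,0.0524],"grip":0},
  {"linear":[-0.095,-0.195,0],"twist":[0,0,0.0524],"grip":0},
  {"linear":[-0.095,-0.195,0],"twist":[0,0,0.0524],"grip":0},
  {"linear":[-0.095,-0.195,0],"twist":[0,0,0.0524],"grip":0},
  {"linear":[-0.095,-0.195,0],"twist":[0,0,0.0524],"grip":0},
  {"linear":[-0.095,-0.195,0],"twist":[0,0,0.0524],"grip":0},
  {"linear":[-0.095,-0.195,0],"twist":[0,0,0.0524],"grip":0},
  {"linear":[-0.095,-0.195,0],"twist":[0,0,0.0524],"grip":0},
])

```text
clock: 9.25
ee_pos: [496.7, 102.0, 149.3]
tool_rot: [0.001, 0.776, -0.631, -0.002]
contact_force: [-3.9, -0.4, 3.5]
gripper_width: 0.5
```

Run:
```python
from h import *
rel()
f=grab_frame("wrist");cm=camera_model("wrist");cv2.imwrite("pics/w4.png",f);wristmeas(f,cm,(525.3,69.8))
```

```text
t 9.25 tcp [496.7 102.  149.3] yaw -78.29 z [-0.0041  0.     -1.    ] F [-3.9 -0.4  3.5] w 0.5
rel tool [-37.3  21.4] r 43.0 dialframe yaw implies arm at
hub [525.25920499  70.05807846] area 1257
lines [(26.250000000000004, 173), (56.25, 174), (86.75, 194), (117.0, 149), (128.25, 77), (149.24999999999997, 19), (155.75, 15), (166.0, 12), (226.75, 12), (236.74999999999997, 105), (266.49999999999994, 188), (296.25, 188), (326.0, 185), (355.75, 185)]
index r 30 ang 341.85 peak 247.0
index r 38 ang 342.37 peak 248.0
index r 44 ang 342.45 peak 248.0
lines [(26.0, 173), (56.25, 174), (86.75, 191), (117.24999999999999, 150), (128.25, 77), (148.74999999999997, 18), (156.0, 15), (166.25000000000003, 12), (237.00000000000003, 104), (266.25, 188), (296.25, 188), (326.0, 187), (355.5, 184)]
index r 30 ang 341.39 peak 246.0
index r 38 ang 341.98 peak 248.0
index r 44 ang 342.16 peak 249.0
```

View pics/w4.png

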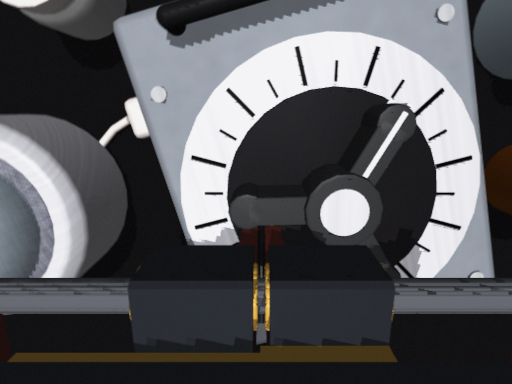

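The wrist view shows the index arm tip at (407,113). Allowing for parallax, that is on the short 65 line (398,90), and the long 70 line is at (429,102). I ease on 4.5 units slowly and settle.

Emit:
send_rows([
  {"linear":[-0.055,-0.098,0],"twist":[0,0,0.0262],"grip":0},
  {"linear":[-0.055,-0.098,0],"twist":[0,0,0.0262],"grip":0},
  {"linear":[-0.055,-0.098,0],"twist":[0,0,0.0262],"grip":0},
  {"linear":[-0.055,-0.098,0],"twist":[0,0,0.0262],"grip":0},
  {"linear":[-0.055,-0.098,0],"twist":[0,0,0.0262],"grip":0},
  {"linear":[-0.055,-0.098,0],"twist":[0,0,0.0262],"grip":0},
  {"linear":[-0.055,-0.098,0],"twist":[0,0,0.0262],"grip":0},
  {"linear":[-0.055,-0.098,0],"twist":[0,0,0.0262],"grip":0},
  {"linear":[-0.055,-0.098,0],"twist":[0,0,0.0262],"grip":0},
  {"linear":[0,0,0],"twist":[0,0,0],"grip":0},
])

```text
clock: 10.3
ee_pos: [506.6, 107.8, 149.4]
tool_rot: [-0.0, -0.696, 0.718, 0.0]
contact_force: [-3.3, 2.6, -0.2]
gripper_width: 0.2
```

Run:
```python
from h import *
rel()
f=grab_frame("wrist");cm=camera_model("wrist");cv2.imwrite("pics/w5.png",f);wristmeas(f,cm,(525.3,69.8))
t=grab_frame("top");cv2.imwrite("pics/t5.png",t)
# index vs line_70 at the same skirt-edge zone
for z,r in((142,55),(150,53.5),(134,60),(134,64),(134,70)):
    g=cv2.cvtColor(f,cv2.COLOR_BGR2GRAY);a,p=polar(g,cm,(525.3,69.8),r,z,720);print(z,r,p[630:680].astype(int).tolist())
```

```text
t 10.3 tcp [506.6 107.8 149.4] yaw -91.81 z [-7.e-04  2.e-04 -1.e+00] F [-3.3  2.6 -0.2] w 0.2
rel tool [-37.4  19.9] r 42.4 dialframe yaw implies arm at
hub [525.62042289  69.95013925] area 1257
lines [(26.250000000000004, 177), (56.74999999999999, 186), (87.49999999999999, 191), (113.75, 82), (131.5, 15), (140.5, 8), (152.75, 19), (158.5, 9), (216.50000000000003, 27), (223.24999999999997, 55), (236.74999999999997, 138), (241.5, 9), (266.49999999999994, 187), (296.0, 188), (326.25, 190), (356.5, 189)]
index r 30 ang 326.52 peak 246.0
index r 38 ang 326.74 peak 246.0
index r 44 ang 257.53 peak 248.0
lines [(26.75, 167), (57.0, 189), (87.75, 192), (114.0, 82), (131.75, 14), (142.50000000000003, 8), (153.0, 15), (158.75, 9), (216.0, 25), (222.75, 55), (237.00000000000003, 140), (241.5, 18), (266.25, 187), (295.75, 188), (325.5, 189), (356.5, 190)]
index r 30 ang 325.71 peak 248.0
index r 38 ang 326.28 peak 246.0
index r 44 ang 273.7 peak 250.0
142 55 [135, 232, 247, 245, 245, 246, 230, 151, 68, 61, 62, 62, 61, 62, 63, 64, 65, 67, 52, 31, 6, 34, 122, 209, 233, 245, 231, 124, 24, 30, 20,
[... 348 characters left out ...]
, 236, 236, 235, 235, 235, 235, 235, 235, 239, 195, 64, 7, 4, 23, 170, 237, 238, 238, 238, 238, 238, 238, 238, 239, 239, 241, 241, 240, 240, 239, 238, 238, 237, 237, 238, 238, 237, 237, 236, 236]
134 64 [238, 237, 237, 238, 238, 238, 239, 239, 240, 240, 240, 239, 240, 240, 240, 240, 240, 239, 241, 235, 108, 0, 8, 9, 140, 235, 236, 236, 236, 236, 236, 236, 238, 239, 239, 239, 239, 239, 238, 239, 239, 239, 240, 239, 240, 241, 241, 241, 240, 239]
134 70 [235, 235, 234, 233, 232, 232, 232, 231, 232, 232, 233, 233, 234, 235, 237, 238, 238, 239, 238, 238, 171, 24, 7, 0, 153, 243, 239, 239, 240, 240, 241, 241, 241, 241, 240, 239, 238, 236, 237, 236, 236, 236, 236, 236, 237, 238, 239, 239, 240, 239]
```

The index is now at 326.5° and the nearby line at 326.2°, so it is essentially on 70. I back off from the arm, rise, and check from an unobstructed view.

Emit:
send_rows([
  {"linear":[0,0.3,0],"twist":[0,0,0],"grip":0},
  {"linear":[0,0.4,0],"twist":[0,0,0],"grip":0},
  {"linear":[0,0.5,0],"twist":[0,0,0],"grip":0},
  {"linear":[0,0,-1],"twist":[0,0,0],"grip":0},
  {"linear":[0,0,-2],"twist":[0,0,0],"grip":0},
  {"linear":[0,0,-3],"twist":[0,0,0],"grip":0},
  {"linear":[0,0,-4],"twist":[0,0,0],"grip":0},
  {"linear":[0,0,-4],"twist":[0,0,0],"grip":0},
  {"linear":[0,0,-3],"twist":[0,0,0],"grip":0},
  {"linear":[0,0,0],"twist":[0,0,0],"grip":0},
])

```text
clock: 11.4
ee_pos: [497.4, 108.4, 325.2]
tool_rot: [0.004, -0.696, 0.718, -0.003]
contact_force: [0.3, 0.1, -0.1]
gripper_width: 0.4
```

Run:
```python
from h import *
rel()
f=grab_frame("wrist");cm=camera_model("wrist");cv2.imwrite("pics/w6.png",f);wristmeas(f,cm,(525.3,69.8))
print(proj(cm,[525.3,69.8,142]))
u,v=proj(cm,[525.3,69.8,142]).astype(int)
y0,x0=max(0,v-100),max(0,u-130);cv2.imwrite("pics/w6c.png",cv2.resize(f[y0:v+100,x0:u+130],None,fx=3,fy=3,interpolation=cv2.INTER_CUBIC)[:600,:800])
```

```text
t 11.4 tcp [497.4 108.4 325.2] yaw -91.77 z [ 0.0097  0.0016 -1.    ] F [ 0.3  0.1 -0.1] w 0.4
rel tool [-37.8  29.1] r 47.7 dialframe yaw implies arm at
hub [523.37222926  69.47648716] area 426
lines [(27.5, 163), (58.25, 148), (89.00000000000001, 153), (119.0, 140), (148.5, 167), (177.25, 186), (235.5, 157), (265.0, 184), (295.0, 155), (325.5, 165), (356.25, 155)]
index r 30 ang 324.86 peak 246.0
index r 38 ang 325.45 peak 251.0
index r 44 ang 325.8 peak 247.0
lines [(27.0, 164), (57.0, 159), (87.49999999999999, 154), (117.5, 151), (147.25, 153), (176.75, 186), (236.74999999999997, 164), (266.49999999999994, 185), (296.5, 158), (326.50000000000006, 175), (356.5, 146)]
index r 30 ang 327.28 peak 249.0
index r 38 ang 327.44 peak 246.0
index r 44 ang 327.46 peak 251.0
[297.10574513 145.06625724]
```

View pics/w6c.png

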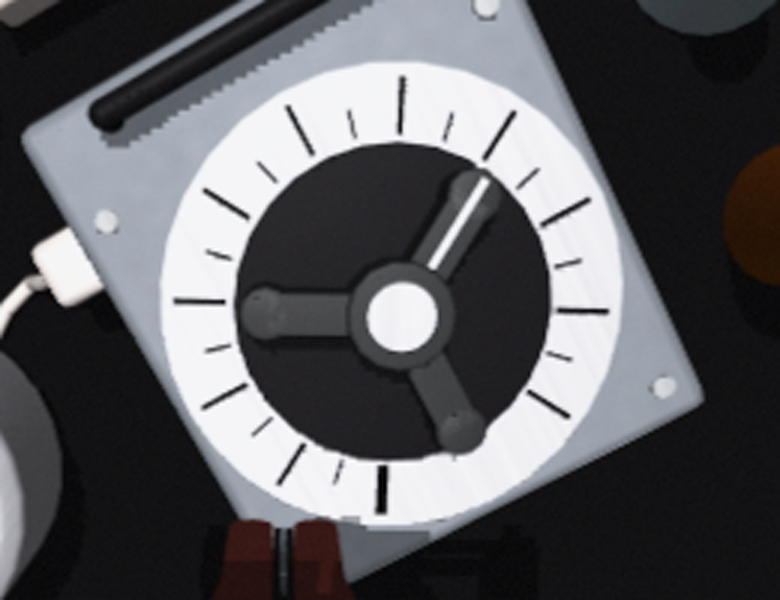

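The crop shows the index pointing at (485,180)→(500,135). That is the seventh long line clockwise after the thick zero at (382,490), passing (292,465), (223,397), (200,300), (227,203), (300,130) and (402,105). The index reads 327.4° against the line at 326.5–327°, within 0.3 of a unit. I'm handing in.

```bash
python3 -c "
from h import *
tool();print(hand_in())"
```

```text
t 11.45 tcp [496.1 108.2 322.6] yaw -91.78 z [ 0.0058  0.001  -1.    ] F [-0.8  0.1 -0.6] w 0.8
the job is handed in; nothing more can be done
None
```

The dial now stands at about 69.8, with the index lined up on the 70 line, and I handed the job in at 11.5 s. I pushed one arm of the dial clockwise from about 15 with the shut fingertips and didn't grip it. The contact force at the checks was 5 N or less.

- **Final check:** after I backed off, a clear wrist view put the index at 327.4°. The 70 line measured 326.5° in the same view, against 327° expected. That line is the seventh long one clockwise after the thick zero.
- **75 line:** the index stayed short of it in every reading.
- **Other objects:** the robot ended clear, about 150 mm above the dial. I never moved it down near the mantle or glassware, but I did not measure them again afterwards.
- **Disagreements:** single readings differed by 1–2° when I assumed slightly different dial centres. The reading taken before backing off gave about 70.1, and comparing the index directly with the line settled it. One wrist reading taken early in the push, at about 25, located the hub poorly, so I relied on the later ones.

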